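# Free a T-key from its locking socket and hang it up

### The arm

A 7-joint arm with a two-finger parallel gripper is mounted at the origin on the work surface; the furniture and walls round the work are solid. World frame = base frame: x ahead of the robot, y to its left, z up, the work surface at z = 0. Lengths are in m, angles in rad, forces in N, time in s.
With the tool pointing down it reaches from about 0.4 to 0.85 m from the base axis. Payload 10.4 kg.
Tool frame: the origin (TCP) lies between the finger pads; the fingertips stand 8 mm ahead of it and the grasp point (between the pads) lies 11 mm behind it; z points along the fingers, x is the direction in which the jaws open and shut, and the axes are right-handed (so a half turn about z gives the same grasp; the last joint's range is limited). The gripper opens to 87 mm and grips with 3 to 60 N. Pads are 19 mm wide; open, the fingers measure 117 mm over their backs; the gripper's body (75 mm by 190 mm) begins 51 mm behind the grasp point.
Start: joints at [1.081, 0.332, -0.065, 1.46, 0.022, 1.35, -0.088], TCP at [0.281, -0.558, 0.231] pointing down, gripper open.
Joint ranges: [-2.6, 2.6], [-0.5, 2.12], [-1.47, 1.34], [0.16, 2.42], [-1.27, 4.41], [0.06, 2.06], [-2.6, 2.6]. Speed limits (rad/s): [2.22, 2.22, 2.79, 2.79, 3.14, 3.14, 3.14].

### API

Orientations are given as a unit quaternion [x, y, z, w].
In Python, from bench import r, viewer gives the robot as it stands.
- The arm moves only by the tool apply_moves, never from a script. Its argument "increments" is a list of rows, each an object with "grip": the closure in counts, from 0 (fully open) to 255 (shut); "xyz": the shift along the tool's x, y, z in mm, a list of three; "rotation": the turn, a rotation vector about the tool's x, y, z in degrees, a list of three. A call has 1 to 5 rows; each row is the pose to reach, as a shift and turn from the pose measured when the call began, along the tool's axes at that moment; what a row does not reach only later rows make up. A row lasts 1/8 s, in which the tool goes at most 62.5 mm and 10.7 degrees, less where a joint would pass 70% of its speed; a pose out of reach is approached as far as the arm can. A call with a gripper value outside its range is refused whole. The fingers move at their own pace and stop on an object; "squeeze" is the grip in N (left out, the last holds). Time passes only in rows, so rows that repeat a pose let the fingers close. It gives the time, the measured TCP pose, the force and the opening at its end, in the units of the state.
- r.read_state(): the state, without advancing time (a new reading comes with each control period).
- viewer.camera(name): name is "scene" or "top" or "wrist"; returns a dict with "img" (400x640x3 uint8, blue, green, red), "range_z" (400x640 float32, m along the optical axis (not along the pixel's ray), 0 where there is no reading), "vertical_fov" (degrees; the focal length in pixels is half the picture's height over the tangent of half this angle, whatever the lens; pixels are square), "cx", "cy" (the principal point, pixels), "D" ([k1, k2, p1, p2, k3] as OpenCV has them; the pictures are not rectified), "rvec" (rotation vector, rad) and "tvec" (3), from world to camera coordinates, as OpenCV has them. Camera axes: x right, y down, z forward; pixel columns grow to the right and rows downward; lengths in m; the calibration is good to about 2 mm. A picture is of the moment at which its call begins.
- r.close_job(): hands the job in, once; it reports no verdict.
The state is a dict: "time": time; "joint_positions": joint angles; "joint_vel": joint speeds; "joint_torque": joint torques, N m; "ee_pos": TCP position; "eef_rot": TCP orientation; "ft_force": force on the tool from outside, world axes, zero at the start; "torque": the same for the moment, N m; "width": finger opening in m.
Only numpy, scipy, OpenCV 4.12 (cv2) and the standard library are available. Lean on these libraries where they do the work, as an engineer would, in place of code of your own. Each camera call takes 0.05 s, during which the arm holds its last target.

### The job

The T-handled key stands locked in its upright tube socket: turn it until its cross pin finds the hidden way out, without wrenching it, and pull it out of the tube. Then hang it on the two-legged rest, its handle bar lying in both notches and its shaft hanging down between the legs. Let go of it and leave the mug, screwdriver, pliers and tape where they are.

Things in the scene. Friction and masses are not known exactly. Their poses are not given: they have to be found in the camera images.
- t_key: Loose steel T-shaped key, about 0.25 kg, 167 mm tall. Origin: centre of the shaft's foot; z up the shaft, x along the handle bar. Shaft 14 mm diameter. A black disc collar (54 mm diameter, 6 mm thick, underside 80 mm above the foot) rests on the socket's rim and hides the inside. It looks the same after a half turn.
- t_key_bar (a point): Middle of the key's handle bar, on the bar's axis, 160 mm above the foot; axes as the key's. The bar is round, 14 mm in diameter, 110 mm long, along x.
- t_key_pin (a point): Middle of the key's cross pin, 30 mm above the foot: a round pin, 6 mm diameter, 40 mm tip to tip, through the shaft, parallel to the handle bar (x). Inside the socket at the start.
- socket: Upright aluminium tube fixed to the bench, 56 mm outer and 46 mm inner diameter, 90 mm high, 84 mm wide flange. Origin: on its axis at the bench. The key starts with its foot 10 mm above the bench, its bar 170 mm up.
- socket_catch (a point): Underside of the hidden catch plate in the tube, on the axis, 48 mm above the bench; plate 8 mm thick, with a 15 mm wide slot across the axis for the pin. Out of line, the key rises 5 mm and catches. The slot's direction cannot be seen: 0.6 rad to a quarter turn from the key's starting direction, to one side or the other (this point's axes do not show it); turn either way.
- rest: Aluminium rest fixed to the bench: base 90 (x) by 120 (y) by 8 mm, two upright legs at y = +-44 mm (10 mm thick, 78 mm free between them), on each a 90 degree V notch open upward, tips 193 mm high and 18 mm to each side. Origin: middle of the underside. The bar shall lie along y; the shaft goes in between the legs along x or from above.
- rest_seat (a point): Point midway between the two notches where the middle of the bar's axis lies when the key hangs properly: 185 mm above the bench; axes as the rest's.
- mug: Mug, 92 mm high, 78 mm across, a bystander. Origin at its underside.
- screwdriver: Screwdriver with blue handle, 174 mm long, lying on the bench, a bystander. Origin at its underside.
- pliers: Pliers, 171 mm long, lying on the bench, a bystander. Origin at their underside.
- tape: Roll of black tape, 60 mm across and 19 mm high, lying flat, a bystander. Origin at its underside.

How it is judged:
By the outcome, as a careful person would: the job done as asked, in the order asked, and still so for the second after the job is handed in, with the robot touching nothing.
It also fails if it takes over 67 s, if anything falls off the work surface, if the arm or the gripper's body presses on something with over 40 N, if the wrist force passes 120 N, or if a joint passes its speed limit or range.

## Working session

There is one attempt and no reset: what is moved stays moved. The work goes in short steps, Python scripts to look and compute and a tool call to move; the robot and the scene stay as the last step left them, time stands still between calls to the robot, and variables do not carry over. Pictures are saved under pics/ and viewed, and the job is handed in when it is done.

Besides the shell and the picture viewer there is one more tool, called after "Emit:" as name(argument=value, ...), one argument or row to a line, values as JSON. apply_moves: Moves the arm, as the interface text tells. Its arguments: {"type":"object","properties":{"increments":{"type":"array","items":{"type":"object","properties":{"grip":{"type":"number"},"xyz":{"type":"array","items":{"type":"number"}},"rotation":{"type":"array","items":{"type":"number"}}}}},"squeeze":{"type":"number"}},"required":["increments"]}

```bash
ls; mkdir -p pics; python3 - <<'E'
from bench import r, viewer
import cv2,numpy as np
print(r.read_state())
for n in ["scene","top","wrist"]:
    c=viewer.camera(n); cv2.imwrite(f"pics/{n}0.png",c["img"]); np.savez(f"pics/{n}0.npz",**c)
    print(n,{k:c[k] for k in c if k not in("img","range_z")})
E
```

```text
pics
{'time': 0.0, 'joint_positions': array([ 1.08138296,  0.33287677, -0.06467779,  1.46097022,  0.02158189,
        1.34990299, -0.08852838]), 'joint_vel': array([-0.0006903 ,  0.00073082, -0.00010546, -0.00029324, -0.00024939,
        0.00025801,  0.00082741]), 'joint_torque': array([-1.28868606e-05, -6.23248816e+01,  2.46099679e-02, -3.89900494e+01,
       -6.13528769e-02,  3.95875261e-02,  1.15583621e-04]), 'ee_pos': array([ 0.28108846, -0.55778602,  0.22973702]), 'eef_rot': array([ 8.51473358e-01, -5.24397355e-01, -6.37644724e-04, -3.58197544e-04]), 'ft_force': array([-0.35319499,  0.20889737,  0.30641818]), 'torque': array([0.01614801, 0.04961844, 0.02872969]), 'width': 0.08700689252753452}
scene {'vertical_fov': 53.267759075153315, 'cx': 319.0709315332866, 'cy': 199.41578109692892, 'D': array([-0.0659082,  0.       ,  0.       ,  0.       ,  0.       ]), 'rvec': array([ 0.76302818,  2.3534775 , -1.32674863]), 'tvec': array([ 0.32636458, -0.09778542,  1.44192669])}
top {'vertical_fov': 53.75574812501003, 'cx': 322.01741419742655, 'cy': 200.2817123362267, 'D': array([0.00311115, 0.        , 0.        , 0.        , 0.        ]), 'rvec': array([ 2.14598967, -2.20925986,  0.11731327]), 'tvec': array([0.14171552, 0.51979215, 1.01924501])}
wrist {'vertical_fov': 60.982727784424064, 'cx': 317.95847213698426, 'cy': 202.39428402192777, 'D': array([-0.05809135,  0.        ,  0.        ,  0.        ,  0.        ]), 'rvec': array([-2.4545972 ,  1.51060199,  0.22568866]), 'tvec': array([-0.62440966, -0.03565184,  0.39100367])}
```

View pics/scene0.png

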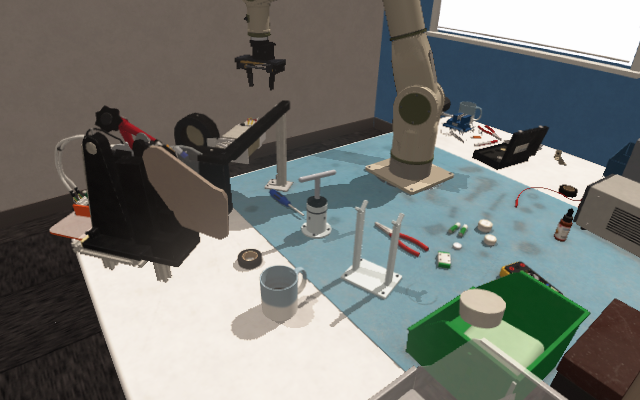

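View pics/top0.png

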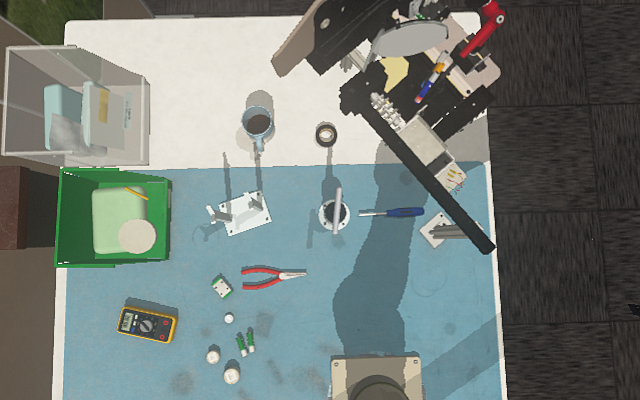

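View pics/wrist0.png

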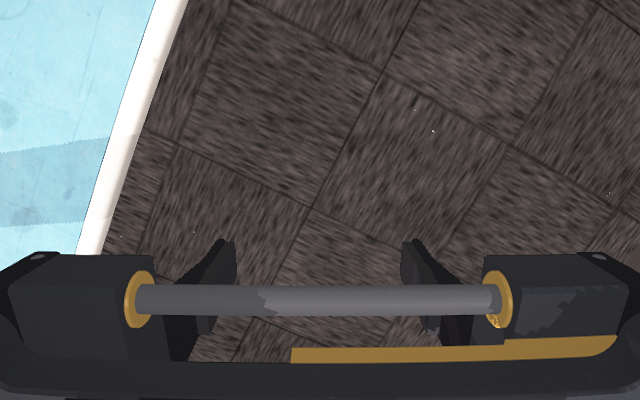

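The scene view shows the key in its tube (bar near 317,177), the rest with two legs (near 375,250) and the mug, tape, screwdriver and pliers. In the top view the bar runs from about (336,188) to (338,232) and the rest sits around (240,212). A dark gantry beam lies between the gripper's start position and the socket. Next I measure.

```bash
cat > h.py <<'E'
import numpy as np,cv2
from bench import r,viewer
from scipy.spatial.transform import Rotation as R
def K(c):
    h=c["img"].shape[0]; f=h/2/np.tan(np.radians(float(c["vertical_fov"]))/2)
    return np.array([[f,0,float(c["cx"])],[0,f,float(c["cy"])],[0,0,1]])
def rays(c,px):
    px=np.asarray(px,float).reshape(-1,1,2)
    n=cv2.undistortPoints(px,K(c),c["D"]).reshape(-1,2)
    Rm=cv2.Rodrigues(c["rvec"])[0]; d=np.c_[n,np.ones(len(n))]@Rm
    return -Rm.T@c["tvec"],d
def onplane(c,px,z):
    o,d=rays(c,px); return o+d*((z-o[2])/d[:,2])[:,None]
def cloud(c):
    h,w=c["range_z"].shape; u,v=np.meshgrid(np.arange(w),np.arange(h))
    o,d=rays(c,np.c_[u.ravel(),v.ravel()]); return (o+d*c["range_z"].reshape(-1,1)).reshape(h,w,3)
def proj(c,P): return cv2.projectPoints(np.asarray(P,float).reshape(-1,1,3),c["rvec"],c["tvec"],K(c),c["D"])[0].reshape(-1,2)
def load(n): 
    c=dict(np.load(f"pics/{n}.npz")); return c
E
python3 - <<'E'
from h import *
np.set_printoptions(precision=4,suppress=True)
for n in ["top0","scene0"]:
    c=load(n);P=cloud(c);valid=c["range_z"]>0
    print(n, "range valid",valid.mean())
    # key bar
    m=valid&(P[...,2]>.15)&(P[...,2]<.2)&(abs(P[...,0]-.5)<.25)&(abs(P[...,1]-.03)<.5)
    k,l,s,ce=cv2.connectedComponentsWithStats(m.astype(np.uint8))
    for i in range(1,k):
        if s[i,4]>15:
            Q=P[l==i]; mu=np.median(Q,0); u,sv,vt=np.linalg.svd(Q[:,:2]-Q[:,:2].mean(0),full_matrices=False)
            t=(Q[:,:2]-Q[:,:2].mean(0))@vt[0]
            print(s[i],"mean",Q.mean(0),"min",Q.min(0),"max",Q.max(0),"dir",vt[0],np.degrees(np.arctan2(vt[0,1],vt[0,0])),"len",np.ptp(t),"mid",Q[:,:2].mean(0)+vt[0]*(t.max()+t.min())/2)
c=load("top0")
I=cv2.resize(c["img"][150:270,180:420],None,fx=3.3,fy=3.3,interpolation=cv2.INTER_CUBIC);cv2.imwrite("pics/topz.png",I)
c=load("scene0")
I=cv2.resize(c["img"][150:320,230:450],None,fx=3.5,fy=3.5,interpolation=cv2.INTER_CUBIC);cv2.imwrite("pics/scz.png",I)
# gantry heights in top
c=load("top0");P=cloud(c)
for px in [(490,250),(440,190),(400,140),(370,105),(435,230),(450,180),(258,125)]: print(px,P[px[1],px[0]])
E
```

```text
top0 range valid 0.99609765625
[415  94  15  10  73] mean [ 0.7376 -0.1057  0.1828] min [ 0.7252 -0.1301  0.1508] max [ 0.7495 -0.0894  0.2   ] dir [-0.4823  0.876 ] 118.83363616609797 len 0.04662890394985866 mid [ 0.7393 -0.1088]
[340 100  14  14  90] mean [0.724  0.0676 0.1746] min [0.7156 0.0484 0.1511] max [0.7341 0.0803 0.1994] dir [-0.4295 -0.9031] -115.43366834777693 len 0.031087844365708543 mid [0.7241 0.0678]
[433 126  16  17 110] mean [ 0.654  -0.1453  0.1827] min [ 0.6371 -0.1578  0.1655] max [ 0.6703 -0.1322  0.1997] dir [-0.7843 -0.6204] -141.6531024906972 len 0.041153783163886196 mid [ 0.6537 -0.1455]
[332 187  11  48 291] mean [0.4858 0.0951 0.1753] min [0.4324 0.0822 0.1679] max [0.5387 0.1081 0.1805] dir [-0.9911  0.1332] 172.34268663657858 len 0.1077992555627001 mid [0.4857 0.0951]
[244 191  11  20 108] mean [0.5125 0.2908 0.1828] min [0.4903 0.2817 0.1504] max [0.533  0.3014 0.1953] dir [-0.9487 -0.3161] -161.57253339885807 len 0.04327854606963079 mid [0.5119 0.2906]
[205 204  14  20 128] mean [0.4857 0.3761 0.1806] min [0.4643 0.3663 0.1507] max [0.5068 0.3879 0.1
[... 1223 characters left out ...]
3 0.6241] 38.61735512693443 len 0.027591689791170892 mid [0.7295 0.0739]
[355 200  14  23 156] mean [0.5158 0.2949 0.1736] min [0.4964 0.2811 0.1501] max [0.5369 0.3041 0.1926] dir [0.9578 0.2873] 16.695069274092116 len 0.04250835987907609 mid [0.5158 0.2949]
[391 213  13  24 160] mean [0.4908 0.3775 0.174 ] min [0.4698 0.3657 0.1503] max [0.5113 0.3853 0.1927] dir [0.9603 0.279 ] 16.200724876053318 len 0.041141515577084724 mid [0.4903 0.3774]
(490, 250) [ 0.3908 -0.2006  0.2765]
(440, 190) [ 0.5134 -0.1078  0.2774]
(400, 140) [ 0.6176 -0.0319  0.279 ]
(370, 105) [0.6929 0.0257 0.2767]
(435, 230) [ 0.4363 -0.1598  0.0533]
(450, 180) [ 0.5354 -0.1348  0.2611]
(258, 125) [0.7321 0.2928 0.0233]
```

```bash
ls . pics
```

```text
.:
h.py
pics

pics:
scene0.npz
scene0.png
scz.png
top0.npz
top0.png
topz.png
wrist0.npz
wrist0.png
```

View pics/scz.png

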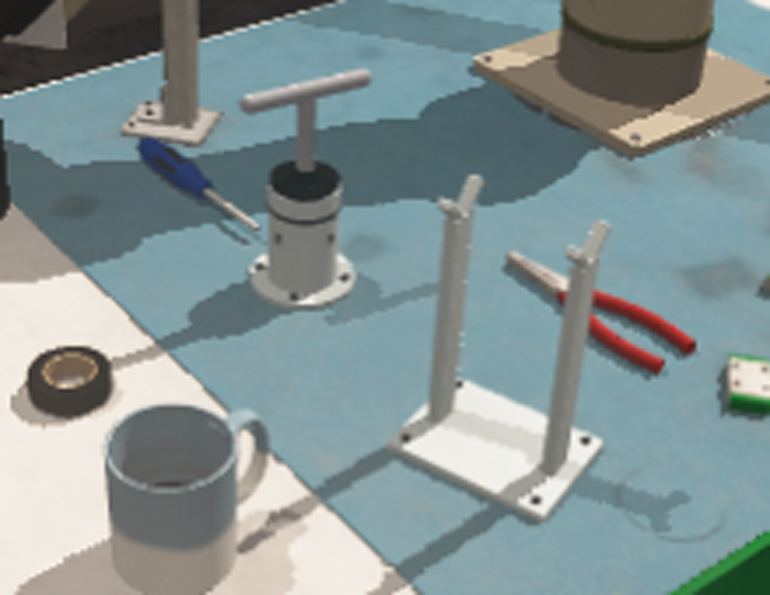

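```bash
cat >> h.py <<'E'
def plan(xyz,yaw_deg):
    """tool x at world yaw, tool z down; prints shift (tool mm) and rotvec (tool deg)"""
    s=r.read_state(); Rc=R.from_quat(s["eef_rot"]); a=np.radians(yaw_deg)
    x=np.array([np.cos(a),np.sin(a),0]); z=np.array([0,0,-1.]); Rt=R.from_matrix(np.c_[x,np.cross(z,x),z])
    d=Rc.inv().apply(np.asarray(xyz)-s["ee_pos"])*1000; w=(Rc.inv()*Rt).as_rotvec(degrees=True)
    X=Rc.apply([1,0,0])
    print("t %.2f pos %s yaw %.1f F %s T %s w %.4f j7 %.2f"%(s["time"],s["ee_pos"].round(4),np.degrees(np.arctan2(X[1],X[0])),s["ft_force"].round(1),s["torque"].round(2),s["width"],s["joint_positions"][6]))
    print(" shift",d.round(1),"rot",w.round(1))
E
python3 - <<'E'
from h import *
np.set_printoptions(precision=3,suppress=True)
for n in ["top0","scene0"]:
    c=load(n);P=cloud(c);v=c["range_z"]>0
    Q=P[v&(P[...,2]>.2)&(P[...,2]<.9)&(P[...,0]>.2)&(P[...,0]<.8)&(P[...,1]>-.4)&(P[...,1]<.5)]
    g=np.floor(Q[:,:2]/.1).astype(int)
    for k in np.unique(g,axis=0):
        q=Q[(g==k).all(1)]
        if len(q)>8: print(n,k*.1,len(q),q[:,2].max())
plan([.281,-.558,.42],-63.3)
E
```

```text
top0 [ 0.3 -0.3] 33 0.280041604600602
top0 [ 0.3 -0.2] 94 0.27952521414662923
top0 [ 0.4 -0.3] 25 0.278123560979351
top0 [ 0.4 -0.2] 1079 0.28147846711372604
top0 [ 0.5 -0.2] 1121 0.2818482881103981
top0 [ 0.5 -0.1] 1015 0.282991289224778
top0 [ 0.6 -0.3] 105 0.29275745630768124
top0 [ 0.6 -0.2] 1179 0.2933665472378567
top0 [ 0.6 -0.1] 1562 0.28182396082940075
top0 [0.6 0. ] 569 0.28550069893460783
top0 [ 0.7 -0.3] 111 0.2880897949116942
top0 [ 0.7 -0.2] 566 0.2939854237234303
top0 [ 0.7 -0.1] 190 0.2812669944041394
top0 [0.7 0. ] 1312 0.3035308565121124
top0 [0.7 0.2] 136 0.2876805341917743
scene0 [ 0.3 -0.2] 20 0.27752560178640123
scene0 [ 0.4 -0.2] 367 0.28094170359122683
scene0 [ 0.5 -0.2] 158 0.27861710150503755
scene0 [ 0.5 -0.1] 384 0.2815397524127389
scene0 [ 0.6 -0.3] 144 0.2896110026458039
scene0 [ 0.6 -0.2] 505 0.2898381613659924
scene0 [ 0.6 -0.1] 655 0.2808106742097342
scene0 [0.6 0. ] 269 0.28130074439738784
scene0 [ 0.7 -0.3] 341 0.28559689529045124
scene0 [ 0.7 -0.2] 174 0.29006043974849754
scene0 [ 0.7 -0.1] 51 0.2798908565544491
scene0 [0.7 0. ] 1489 0.30091963432308544
scene0 [0.7 0.2] 43 0.2820800772450887
t 0.15 pos [ 0.281 -0.558  0.23 ] yaw -63.3 F [-0.7 -0.5  0.8] T [-0.01 -0.02 -0.  ] w 0.0872 j7 -0.09
 shift [  -0.2    0.2 -190.1] rot [0.  0.1 0. ]
```

The zoomed view shows the key in its socket, the rest with both V notches free, and nothing in the corridor higher than about 0.305 m. I raise the tool first.

Emit:
apply_moves(
  increments=[
    {"grip": 0, "xyz": [0, 0, -60], "rotation": [0, 0, 0]},
    {"grip": 0, "xyz": [0, 0, -120], "rotation": [0, 0, 0]},
    {"grip": 0, "xyz": [0, 0, -180], "rotation": [0, 0, 0]},
    {"grip": 0, "xyz": [0, 0, -190], "rotation": [0, 0, 0]},
    {"grip": 0, "xyz": [0, 0, -190], "rotation": [0, 0, 0]},
  ],
)

```text
time: 0.78
ee_pos: [0.2813, -0.5582, 0.4198]
eef_rot: [0.851, -0.524, -0.0, -0.0]
ft_force: [0.1, 0.3, -0.6]
width: 0.0869
```

```bash
python3 -c "
from h import *
plan([.488,.097,.42],82)"
```

```text
t 0.78 pos [ 0.2813 -0.5582  0.4198] yaw -63.3 F [ 0.1  0.3 -0.6] T [ 0.   -0.01  0.03] w 0.0869 j7 -0.08
 shift [-4.921e+02 -4.794e+02  2.000e-01] rot [-1.000e-01  0.000e+00 -1.453e+02]
```

Emit:
apply_moves(
  increments=[
    {"grip": 0, "xyz": [-43, -42, 0], "rotation": [0, 0, -10]},
    {"grip": 0, "xyz": [-86, -84, 0], "rotation": [0, 0, -20]},
    {"grip": 0, "xyz": [-129, -126, 0], "rotation": [0, 0, -30]},
    {"grip": 0, "xyz": [-172, -168, 0], "rotation": [0, 0, -40]},
    {"grip": 0, "xyz": [-215, -209, 0], "rotation": [0, 0, -50]},
  ],
)

```text
time: 1.4
ee_pos: [0.3711, -0.2699, 0.4179]
eef_rot: [0.994, -0.112, -0.002, -0.001]
ft_force: [1.5, -0.1, -0.5]
width: 0.0871
```

```bash
python3 -c "
from h import *
plan([.488,.097,.42],82)"
```

```text
t 1.40 pos [ 0.3711 -0.2699  0.4179] yaw -12.9 F [ 1.5 -0.1 -0.5] T [-0.04 -0.14 -0.01] w 0.0871 j7 0.32
 shift [  31.9 -383.7   -1.7] rot [ -0.2   0.1 -94.9]
```

Emit:
apply_moves(
  increments=[
    {"grip": 0, "xyz": [5, -60, 0], "rotation": [0, 0, -10]},
    {"grip": 0, "xyz": [10, -120, 0], "rotation": [0, 0, -20]},
    {"grip": 0, "xyz": [15, -180, 0], "rotation": [0, 0, -30]},
    {"grip": 0, "xyz": [20, -240, -1], "rotation": [0, 0, -40]},
    {"grip": 0, "xyz": [25, -300, -2], "rotation": [0, 0, -50]},
  ],
)

```text
time: 2.02
ee_pos: [0.4622, 0.0186, 0.4184]
eef_rot: [0.947, 0.32, -0.002, -0.002]
ft_force: [0.5, -0.3, -0.1]
width: 0.0869
```

```bash
python3 -c "
from h import *
plan([.488,.097,.36],82)"
```

```text
t 2.02 pos [0.4622 0.0186 0.4184] yaw 37.4 F [ 0.5 -0.3 -0.1] T [ 0.02 -0.21 -0.03] w 0.0869 j7 0.54
 shift [ 68.3 -46.3  58.4] rot [ -0.3   0.1 -44.6]
```

Emit:
apply_moves(
  increments=[
    {"grip": 0, "xyz": [14, -10, 12], "rotation": [0, 0, -10]},
    {"grip": 0, "xyz": [28, -20, 24], "rotation": [0, 0, -20]},
    {"grip": 0, "xyz": [42, -30, 36], "rotation": [0, 0, -30]},
    {"grip": 0, "xyz": [56, -40, 48], "rotation": [0, 0, -40]},
    {"grip": 0, "xyz": [68, -46, 58], "rotation": [0, 0, -44.6]},
  ],
)

```text
time: 2.65
ee_pos: [0.4872, 0.0971, 0.3578]
eef_rot: [0.753, 0.658, -0.003, -0.003]
ft_force: [-0.0, -0.2, 0.5]
width: 0.087
```

Emit:
apply_moves(
  increments=[
    {"grip": 0, "xyz": [0, 0, 0], "rotation": [0, 0, 0]},
  ],
)

```text
time: 2.78
ee_pos: [0.4863, 0.0975, 0.3555]
eef_rot: [0.753, 0.658, -0.004, -0.005]
ft_force: [-0.5, 0.1, 0.3]
width: 0.0869
```

```bash
python3 - <<'E'
from h import *
np.set_printoptions(precision=4,suppress=True)
plan([.488,.097,.36],82)
for n in ["wrist","top"]:
    c=viewer.camera(n); np.savez(f"pics/{n}1.npz",**c); cv2.imwrite(f"pics/{n}1.png",c["img"])
c=load("wrist1");P=cloud(c)
Q=P[(P[...,2]>.14)&(P[...,2]<.2)]; print(len(Q),Q.mean(0),Q.min(0),Q.max(0))
E
```

```text
t 2.77 pos [0.4863 0.0975 0.3555] yaw 82.3 F [-0.5  0.1  0.3] T [ 0.14 -0.07 -0.01] w 0.0869 j7 1.12
 shift [-0.3  1.7 -4.5] rot [-0.7  0.   0.3]
4620 [0.4757 0.1187 0.1734] [ 0.4156 -0.1752  0.14  ] [0.6339 0.3849 0.2   ]
```

View pics/wrist1.png

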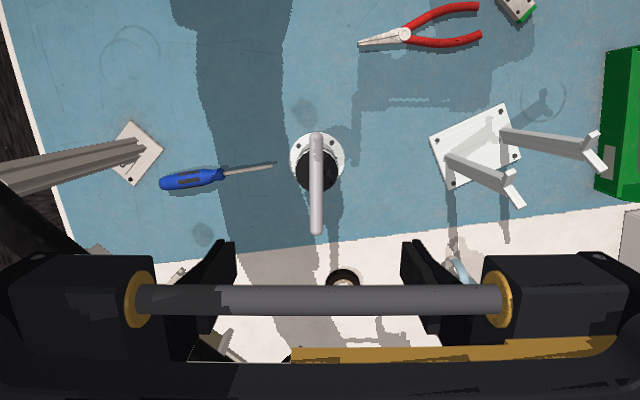

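The wrist view shows the bar running from about (316,132) to (316,235), between the fingers, with the rest's notches near (515,195) and (595,145). I fit both.

```bash
python3 - <<'E'
from h import *
np.set_printoptions(precision=4,suppress=True)
for n in ["wrist1","top1"]:
    c=load(n);P=cloud(c)
    for lo,hi in [(.155,.2),(.178,.2)]:
        m=(c["range_z"]>0)&(P[...,2]>lo)&(P[...,2]<hi)&(P[...,1]>.02)
        k,l,s,ce=cv2.connectedComponentsWithStats(m.astype(np.uint8))
        for i in range(1,k):
            if s[i,4]>40:
                Q=P[l==i]; mu=Q[:,:2].mean(0); u,sv,vt=np.linalg.svd(Q[:,:2]-mu,full_matrices=False)
                t=(Q[:,:2]-mu)@vt[0]; 
                print(n,lo,s[i],"mean",Q.mean(0),"zmax",Q[:,2].max(),"ang",np.degrees(np.arctan2(vt[0,1],vt[0,0])),"len",np.ptp(t),"mid",mu+vt[0]*(t.max()+t.min())/2)
# bar by image contour edges -> plane z=.17 (silhouette of cylinder)
    # base of socket flange / rest base
E
```

```text
wrist1 0.155 [ 309  131   14  105 1413] mean [0.4852 0.0951 0.1753] zmax 0.1792127263206551 ang -7.711788887707382 len 0.10873706202717695 mid [0.4874 0.0948]
wrist1 0.155 [566 130  42  44 857] mean [0.4869 0.3727 0.1776] zmax 0.19430214880610058 ang 18.144375640031733 len 0.04430094782350271 mid [0.4866 0.3726]
wrist1 0.155 [492 168  35  43 683] mean [0.5141 0.2896 0.1791] zmax 0.1945682175098099 ang 18.58754267832797 len 0.04377859313383181 mid [0.5139 0.2896]
wrist1 0.178 [582 130  19  20 197] mean [0.4732 0.3689 0.187 ] zmax 0.19430214880610058 ang 11.22620540631122 len 0.01934712775888103 mid [0.4743 0.3691]
wrist1 0.178 [585 152  23  22 271] mean [0.498  0.3776 0.1855] zmax 0.1934323797896269 ang 10.884902570609285 len 0.019744401384665516 mid [0.4981 0.3776]
wrist1 0.178 [502 168  15  18 159] mean [0.5002 0.2857 0.1868] zmax 0.1945639020536234 ang 14.697106910263976 len 0.018549642199776638 mid [0.5016 0.286 ]
wrist1 0.178 [506 188  21  23 247] mean [0.5252 0.2943 0.1862] zmax 0.1945682175098099 ang 14.232902242362835 len 0.020018949916539217 mid [0.5251 0.2943]
top1 0.155 [  
[... 1889 characters left out ...]
 zmax 0.1998952387084837 ang 89.01073901795067 len 0.167701947957066 mid [0.8682 0.7412]
top1 0.178 [  5  52  13 100 685] mean [0.7495 0.8237 0.188 ] zmax 0.1999968900694068 ang 179.9488014972977 len 0.2294552331141625 mid [0.7514 0.8237]
top1 0.178 [ 27 170  11  78 558] mean [0.5066 0.768  0.189 ] zmax 0.19999630855717787 ang 179.97159655972698 len 0.16885846556085538 mid [0.5081 0.768 ]
top1 0.178 [244 191   7  10  42] mean [0.5238 0.2952 0.1871] zmax 0.1942369092818974 ang -163.65975819365048 len 0.018777000303942838 mid [0.5232 0.2951]
top1 0.178 [205 204   8  10  47] mean [0.4973 0.3808 0.1869] zmax 0.19436721237157228 ang -163.31692933944666 len 0.018543936016404774 mid [0.4973 0.3808]
```

```bash
python3 -c "
from h import *
plan([.487,.095,.21],82.3)"
```

```text
t 2.88 pos [0.4866 0.0965 0.3567] yaw 82.1 F [ 0.5 -0.3  0.2] T [ 0.11 -0.15  0.06] w 0.0868 j7 1.12
 shift [ -1.4   2.2 146.7] rot [-0.6  0.  -0.2]
```

Emit:
apply_moves(
  increments=[
    {"grip": 0, "xyz": [0, 0, 35], "rotation": [-0.6, 0, 0]},
    {"grip": 0, "xyz": [-1, 2, 80], "rotation": [-0.6, 0, 0]},
    {"grip": 0, "xyz": [-1.4, 2.2, 120], "rotation": [-0.6, 0, -0.2]},
    {"grip": 0, "xyz": [-1.4, 2.2, 147], "rotation": [-0.6, 0, -0.2]},
    {"grip": 0, "xyz": [-1.4, 2.2, 147], "rotation": [-0.6, 0, -0.2]},
  ],
)

```text
time: 3.5
ee_pos: [0.4858, 0.094, 0.2083]
eef_rot: [0.753, 0.658, -0.002, -0.001]
ft_force: [0.7, -0.2, 1.2]
width: 0.0867
```

```bash
python3 -c "
from h import *
plan([.487,.095,.159],82.3)"
```

```text
t 3.50 pos [0.4858 0.094  0.2083] yaw 82.2 F [ 0.7 -0.2  1.2] T [ 0.1  -0.08  0.01] w 0.0867 j7 1.09
 shift [ 1.2  1.2 49.3] rot [-0.2  0.1 -0.1]
```

Emit:
apply_moves(
  increments=[
    {"grip": 0, "xyz": [1.2, 1.2, 25], "rotation": [-0.2, 0, 0]},
    {"grip": 0, "xyz": [1.2, 1.2, 48], "rotation": [-0.2, 0, 0]},
    {"grip": 0, "xyz": [1.2, 1.2, 48], "rotation": [-0.2, 0, 0]},
    {"grip": 0, "xyz": [1.2, 1.2, 48], "rotation": [-0.2, 0, 0]},
  ],
)

```text
time: 4.0
ee_pos: [0.4879, 0.095, 0.162]
eef_rot: [0.754, 0.657, 0.0, 0.001]
ft_force: [-0.2, -0.5, -0.1]
width: 0.0867
```

```bash
python3 -c "
from h import *
plan([.487,.095,.159],82.3)
c=viewer.camera('wrist');cv2.imwrite('pics/w2.png',c['img']);np.savez('pics/w2.npz',**c)
c=viewer.camera('scene');cv2.imwrite('pics/s2.png',cv2.resize(c['img'][100:280,220:430],None,fx=3,fy=3))"
```

```text
t 4.00 pos [0.4879 0.095  0.162 ] yaw 82.2 F [-0.2 -0.5 -0.1] T [ 0.14 -0.16 -0.  ] w 0.0867 j7 1.05
 shift [-0.1 -0.9  3. ] rot [ 0.1  0.  -0.1]
```

View pics/w2.png

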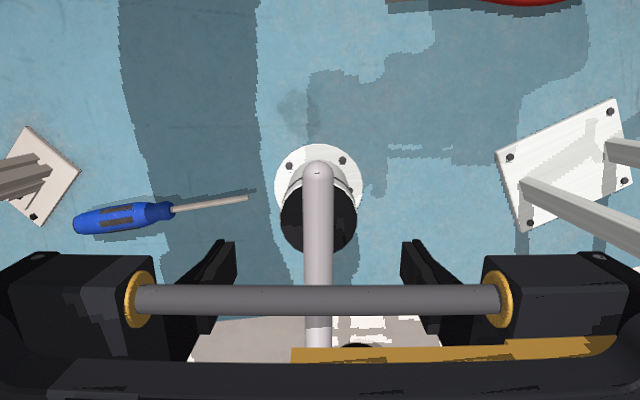

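View pics/s2.png

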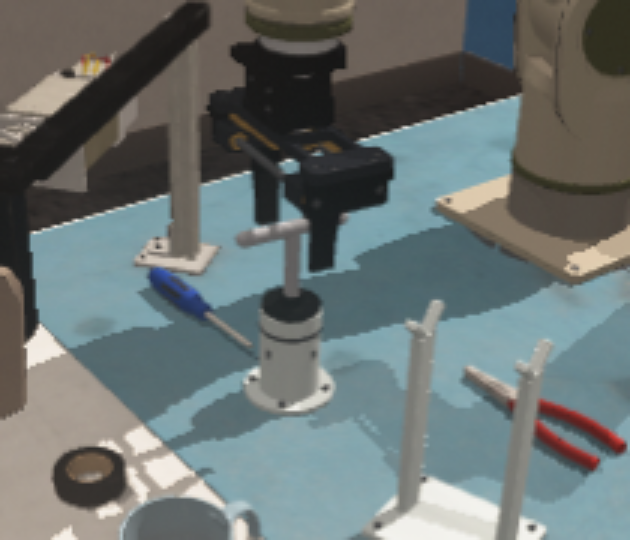

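The bar sits centred between the open fingers (pixel column 318 in the wrist view). I go down 3 mm and close.

Emit:
apply_moves(
  increments=[
    {"grip": 0, "xyz": [0, -0.5, 3], "rotation": [0, 0, 0]},
    {"grip": 255, "xyz": [0, -0.5, 3], "rotation": [0, 0, 0]},
    {"grip": 255, "xyz": [0, -0.5, 3], "rotation": [0, 0, 0]},
    {"grip": 255, "xyz": [0, -0.5, 3], "rotation": [0, 0, 0]},
    {"grip": 255, "xyz": [0, -0.5, 3], "rotation": [0, 0, 0]},
  ],
  squeeze=20,
)

```text
time: 4.72
ee_pos: [0.4873, 0.0951, 0.1588]
eef_rot: [0.754, 0.657, 0.0, 0.001]
ft_force: [0.3, 0.2, -0.7]
width: 0.0552
```

```bash
python3 -c "
from h import *
plan([.487,.095,.159],82.3)"
```

```text
t 4.72 pos [0.4873 0.0951 0.1588] yaw 82.2 F [ 0.3  0.2 -0.7] T [ 0.12 -0.1   0.05] w 0.0552 j7 1.05
 shift [-0.2 -0.3 -0.2] rot [ 0.1  0.  -0.1]
```

Emit:
apply_moves(
  increments=[
    {"grip": 255, "xyz": [0, 0, 0], "rotation": [0, 0, 0]},
    {"grip": 255, "xyz": [0, 0, 0], "rotation": [0, 0, 0]},
    {"grip": 255, "xyz": [0, 0, 0], "rotation": [0, 0, 0]},
    {"grip": 255, "xyz": [0, 0, 0], "rotation": [0, 0, 0]},
    {"grip": 255, "xyz": [0, 0, 0], "rotation": [0, 0, 0]},
  ],
  squeeze=20,
)

```text
time: 5.35
ee_pos: [0.4873, 0.0951, 0.1588]
eef_rot: [0.754, 0.657, 0.0, 0.001]
ft_force: [-0.4, 0.1, 0.1]
width: 0.0134
```

Emit:
apply_moves(
  increments=[
    {"grip": 255, "xyz": [0, 0, 0], "rotation": [0, 0, 0]},
    {"grip": 255, "xyz": [0, 0, 0], "rotation": [0, 0, 0]},
    {"grip": 255, "xyz": [0, 0, 0], "rotation": [0, 0, 0]},
    {"grip": 255, "xyz": [0, 0, 0], "rotation": [0, 0, 0]},
  ],
)

```text
time: 5.85
ee_pos: [0.4873, 0.0952, 0.1588]
eef_rot: [0.754, 0.657, 0.0, 0.001]
ft_force: [-0.2, -0.5, -0.5]
width: 0.0139
```

```bash
python3 -c "
from h import *
plan([.487,.095,.159],82.3)"
```

```text
t 5.85 pos [0.4873 0.0952 0.1588] yaw 82.2 F [-0.2 -0.5 -0.5] T [ 0.16 -0.11 -0.02] w 0.0139 j7 1.05
 shift [-0.2 -0.3 -0.2] rot [ 0.1  0.  -0.1]
```

Gripped with almost no side load. I lift 2 mm, then turn 20°, watching the force.

Emit:
apply_moves(
  increments=[
    {"grip": 255, "xyz": [0, 0, -2], "rotation": [0, 0, 0]},
    {"grip": 255, "xyz": [0, 0, -2], "rotation": [0, 0, 5]},
    {"grip": 255, "xyz": [0, 0, -2], "rotation": [0, 0, 12]},
    {"grip": 255, "xyz": [0, 0, -2], "rotation": [0, 0, 20]},
    {"grip": 255, "xyz": [0, 0, -2], "rotation": [0, 0, 20]},
  ],
)

```text
time: 6.48
ee_pos: [0.4872, 0.0951, 0.1607]
eef_rot: [0.856, 0.517, 0.0, 0.001]
ft_force: [0.1, 0.3, -3.1]
width: 0.0135
```

```bash
python3 -c "
from h import *
plan([.4873,.0952,.161],42.2)"
```

```text
t 6.47 pos [0.4872 0.0951 0.1607] yaw 62.3 F [ 0.1  0.3 -3.1] T [ 0.03 -0.08 -0.04] w 0.0135 j7 0.71
 shift [ 0.1  0.1 -0.3] rot [ 0.1  0.  20.1]
```

Free to turn: the load is just the key's weight and the twist is near zero. I carry on to 40° and test the lift gently.

Emit:
apply_moves(
  increments=[
    {"grip": 255, "xyz": [0, 0, 0], "rotation": [0, 0, 7]},
    {"grip": 255, "xyz": [0, 0, 0], "rotation": [0, 0, 14]},
    {"grip": 255, "xyz": [0, 0, 0], "rotation": [0, 0, 20]},
    {"grip": 255, "xyz": [0, 0, -2], "rotation": [0, 0, 20]},
    {"grip": 255, "xyz": [0, 0, -4], "rotation": [0, 0, 20]},
  ],
)

```text
time: 7.1
ee_pos: [0.4867, 0.095, 0.1643]
eef_rot: [0.932, 0.362, -0.0, 0.001]
ft_force: [1.8, -0.5, -16.5]
width: 0.014
```

```bash
python3 -c "
from h import *
plan([.4873,.0952,.161],42.2)"
```

```text
t 7.10 pos [0.4867 0.095  0.1643] yaw 42.5 F [  1.8  -0.5 -16.5] T [ 0.14 -0.44  0.07] w 0.0140 j7 0.37
 shift [0.5 0.3 3.3] rot [0.1 0.  0.3]
```

Caught at 40° (16 N at a 5.5 mm rise). I back down, go to 60° and retest.

Emit:
apply_moves(
  increments=[
    {"grip": 255, "xyz": [0.5, 0.3, 3], "rotation": [0, 0, 0]},
    {"grip": 255, "xyz": [0.5, 0.3, 3], "rotation": [0, 0, 10]},
    {"grip": 255, "xyz": [0.5, 0.3, 3], "rotation": [0, 0, 20]},
    {"grip": 255, "xyz": [0.5, 0.3, 3], "rotation": [0, 0, 20]},
  ],
)

```text
time: 7.6
ee_pos: [0.4875, 0.0952, 0.1614]
eef_rot: [0.981, 0.196, 0.0, 0.001]
ft_force: [-0.3, -0.0, -2.0]
width: 0.0135
```

Emit:
apply_moves(
  increments=[
    {"grip": 255, "xyz": [0, 0, -2], "rotation": [0, 0, 0]},
    {"grip": 255, "xyz": [0, 0, -3.5], "rotation": [0, 0, 0]},
    {"grip": 255, "xyz": [0, 0, -4.5], "rotation": [0, 0, 0]},
  ],
)

```text
time: 7.98
ee_pos: [0.4864, 0.0949, 0.1645]
eef_rot: [0.98, 0.197, -0.001, 0.001]
ft_force: [1.9, 0.2, -20.8]
width: 0.0133
```

```bash
python3 -c "
from h import *
plan([.4873,.0952,.161],22.2)"
```

```text
t 7.97 pos [0.4864 0.0949 0.1645] yaw 22.7 F [  1.9   0.2 -20.8] T [ 0.25 -0.74  0.03] w 0.0133 j7 0.03
 shift [0.9 0.1 3.5] rot [0.  0.1 0.5]
```

Caught at 60°. Next is 80°.

Emit:
apply_moves(
  increments=[
    {"grip": 255, "xyz": [0.9, 0.1, 3.3], "rotation": [0, 0, 0]},
    {"grip": 255, "xyz": [0.9, 0.1, 3.3], "rotation": [0, 0, 10]},
    {"grip": 255, "xyz": [0.9, 0.1, 3.3], "rotation": [0, 0, 20]},
    {"grip": 255, "xyz": [0.9, 0.1, 3.3], "rotation": [0, 0, 20.5]},
  ],
)

```text
time: 8.48
ee_pos: [0.4879, 0.0953, 0.1618]
eef_rot: [1.0, 0.02, -0.0, 0.001]
ft_force: [0.2, -0.2, -2.0]
width: 0.0132
```

Emit:
apply_moves(
  increments=[
    {"grip": 255, "xyz": [0, 0, -2], "rotation": [0, 0, 0]},
    {"grip": 255, "xyz": [0, 0, -3.5], "rotation": [0, 0, 0]},
    {"grip": 255, "xyz": [0, 0, -4.5], "rotation": [0, 0, 0]},
  ],
)

```text
time: 8.85
ee_pos: [0.4868, 0.095, 0.1647]
eef_rot: [1.0, 0.02, -0.002, 0.001]
ft_force: [1.9, 0.5, -25.8]
width: 0.0138
```

```bash
python3 -c "
from h import *
plan([.4873,.0952,.161],2.2)"
```

```text
t 8.85 pos [0.4868 0.095  0.1647] yaw 2.3 F [  1.9   0.5 -25.8] T [ 0.18 -0.83  0.04] w 0.0138 j7 -0.32
 shift [ 0.6 -0.2  3.7] rot [0.1 0.2 0.1]
```

Caught at 80°. Next is 100°.

Emit:
apply_moves(
  increments=[
    {"grip": 255, "xyz": [0.6, -0.2, 4], "rotation": [0, 0, 0]},
    {"grip": 255, "xyz": [0.6, -0.2, 4], "rotation": [0, 0, 10]},
    {"grip": 255, "xyz": [0.6, -0.2, 4], "rotation": [0, 0, 20]},
    {"grip": 255, "xyz": [0.6, -0.2, 4], "rotation": [0, 0, 20]},
  ],
)

```text
time: 9.35
ee_pos: [0.4881, 0.0954, 0.1616]
eef_rot: [0.988, -0.153, -0.001, 0.001]
ft_force: [-0.5, 0.7, -1.9]
width: 0.0132
```

Emit:
apply_moves(
  increments=[
    {"grip": 255, "xyz": [0, 0, -2], "rotation": [0, 0, 0]},
    {"grip": 255, "xyz": [0, 0, -3.5], "rotation": [0, 0, 0]},
    {"grip": 255, "xyz": [0, 0, -4.5], "rotation": [0, 0, 0]},
  ],
)

```text
time: 9.72
ee_pos: [0.4882, 0.0955, 0.1664]
eef_rot: [0.988, -0.152, -0.001, 0.001]
ft_force: [-0.6, 0.8, -2.5]
width: 0.0134
```

```bash
python3 -c "
from h import *
plan([.4873,.0952,.161],-17.8)"
```

```text
t 9.72 pos [0.4882 0.0955 0.1664] yaw -17.5 F [-0.6  0.8 -2.5] T [0.06 0.03 0.  ] w 0.0134 j7 -0.66
 shift [-0.7  0.6  5.4] rot [0.1 0.1 0.3]
```

At 100° it rises freely (only 2.5 N at 7.6 mm). It caught at 80°, so I aim about 3° further and lift slowly.

Emit:
apply_moves(
  increments=[
    {"grip": 255, "xyz": [-0.7, 0.6, 0], "rotation": [0, 0, 3]},
    {"grip": 255, "xyz": [-0.7, 0.6, -3], "rotation": [0, 0, 3]},
    {"grip": 255, "xyz": [-0.7, 0.6, -6], "rotation": [0, 0, 3]},
  ],
)

```text
time: 10.1
ee_pos: [0.4874, 0.0952, 0.1726]
eef_rot: [0.984, -0.178, -0.001, 0.001]
ft_force: [-0.9, -0.1, -2.1]
width: 0.0132
```

```bash
python3 -c "
from h import *
plan([.4873,.0952,.18],-20.5)"
```

```text
t 10.10 pos [0.4874 0.0952 0.1726] yaw -20.5 F [-0.9 -0.1 -2.1] T [ 0.02 -0.07  0.01] w 0.0132 j7 -0.71
 shift [-0.1  0.  -7.4] rot [0.1 0.  0. ]
```

Emit:
apply_moves(
  increments=[
    {"grip": 255, "xyz": [0, 0, -4], "rotation": [0, 0, 0]},
    {"grip": 255, "xyz": [0, 0, -8], "rotation": [0, 0, 0]},
    {"grip": 255, "xyz": [0, 0, -13], "rotation": [0, 0, 0]},
    {"grip": 255, "xyz": [0, 0, -19], "rotation": [0, 0, 0]},
    {"grip": 255, "xyz": [0, 0, -25], "rotation": [0, 0, 0]},
  ],
  squeeze=40,
)

```text
time: 10.72
ee_pos: [0.4875, 0.0952, 0.1981]
eef_rot: [0.984, -0.178, -0.0, 0.001]
ft_force: [1.1, 1.0, -1.4]
width: 0.0131
```

```bash
python3 -c "
from h import *
plan([.4873,.0952,.38],-20.5)"
```

```text
t 10.72 pos [0.4875 0.0952 0.1981] yaw -20.5 F [ 1.1  1.  -1.4] T [-0.01 -0.02  0.05] w 0.0131 j7 -0.69
 shift [  -0.3    0.4 -181.9] rot [0.1 0.  0. ]
```

Emit:
apply_moves(
  increments=[
    {"grip": 255, "xyz": [0, 0, -12], "rotation": [0, 0, 0]},
    {"grip": 255, "xyz": [0, 0, -30], "rotation": [0, 0, 0]},
    {"grip": 255, "xyz": [0, 0, -48], "rotation": [0, 0, 0]},
    {"grip": 255, "xyz": [0, 0, -66], "rotation": [0, 0, 0]},
    {"grip": 255, "xyz": [0, 0, -84], "rotation": [0, 0, 0]},
  ],
)

```text
time: 11.35
ee_pos: [0.4877, 0.0953, 0.2835]
eef_rot: [0.984, -0.178, -0.0, 0.001]
ft_force: [0.1, 0.2, -2.1]
width: 0.0131
```

Emit:
apply_moves(
  increments=[
    {"grip": 255, "xyz": [0, 0, -25], "rotation": [0, 0, 0]},
    {"grip": 255, "xyz": [0, 0, -50], "rotation": [0, 0, 0]},
    {"grip": 255, "xyz": [0, 0, -75], "rotation": [0, 0, 0]},
    {"grip": 255, "xyz": [0, 0, -95], "rotation": [0, 0, 0]},
    {"grip": 255, "xyz": [0, 0, -97], "rotation": [0, 0, 0]},
  ],
)

```text
time: 11.98
ee_pos: [0.4881, 0.0957, 0.3822]
eef_rot: [0.984, -0.178, 0.001, 0.0]
ft_force: [-0.7, 1.4, -2.7]
width: 0.0131
```

```bash
python3 - <<'E'
from h import *
np.set_printoptions(precision=4,suppress=True)
plan([.4995,.3325,.38],17.5)
for n in ["wrist","top","scene"]:
    c=viewer.camera(n); np.savez(f"pics/{n}3.npz",**c); cv2.imwrite(f"pics/{n}3.png",c["img"])
for n in ["wrist3","top3","scene3"]:
    c=load(n);P=cloud(c)
    m=(c["range_z"]>0)&(P[...,2]>.155)&(P[...,2]<.2)&(P[...,1]>.26)&(P[...,1]<.42)&(abs(P[...,0]-.5)<.06)
    k,l,s,ce=cv2.connectedComponentsWithStats(m.astype(np.uint8))
    for i in range(1,k):
        if s[i,4]>40:
            Q=P[l==i]; mu=Q[:,:2].mean(0); u,sv,vt=np.linalg.svd(Q[:,:2]-mu,full_matrices=False)
            t=(Q[:,:2]-mu)@vt[0]; 
            print(n,s[i],"mean",Q.mean(0),"ang",np.degrees(np.arctan2(vt[0,1],vt[0,0])),"len",np.ptp(t),"mid",mu+vt[0]*(t.max()+t.min())/2)
E
```

```text
t 11.97 pos [0.4881 0.0957 0.3822] yaw -20.5 F [-0.7  1.4 -2.7] T [-0.02 -0.09  0.01] w 0.0131 j7 -0.66
 shift [ -72.1 -225.8    2. ] rot [  0.1  -0.1 -38. ]
top3 [244 191  11  20 105] mean [0.5126 0.2909 0.1833] ang -161.59633652225426 len 0.04325927230213656 mid [0.5121 0.2908]
top3 [205 204  13  20 121] mean [0.4858 0.3762 0.1822] ang -161.65311039954145 len 0.04376417954376938 mid [0.4858 0.3762]
scene3 [355 200  14  21 141] mean [0.5154 0.2946 0.1757] ang 17.190735311840264 len 0.045114338139128365 mid [0.5145 0.2943]
scene3 [391 213  13  22 147] mean [0.4903 0.3773 0.1762] ang 17.3838841203902 len 0.042343153272525275 mid [0.4902 0.3773]
```

View pics/scene3.png

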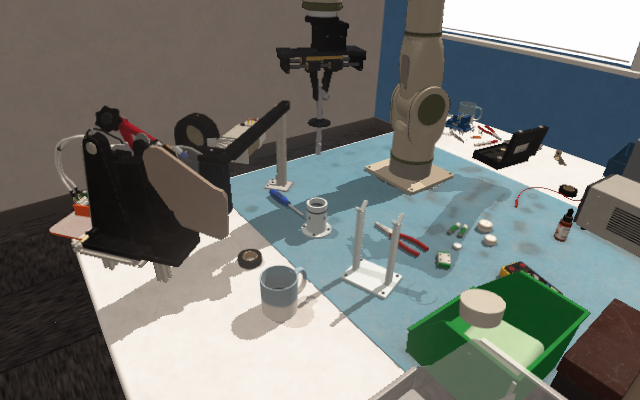

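View pics/wrist3.png

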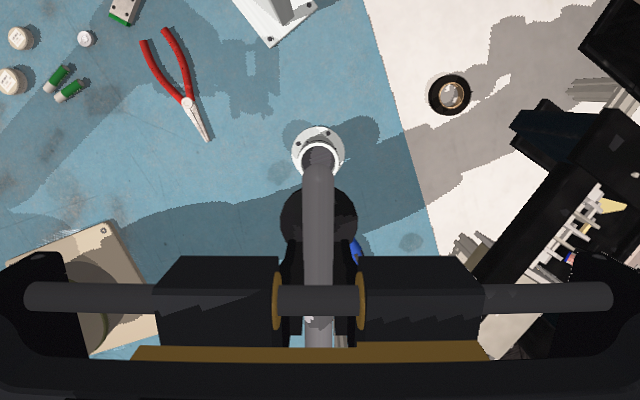

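The key is out and hanging straight from the gripper (scene view near 320,120), with the tube empty below it. I carry it above the rest and turn it to the notch direction.

Emit:
apply_moves(
  increments=[
    {"grip": 255, "xyz": [-8, -25, 0], "rotation": [0, 0, -5]},
    {"grip": 255, "xyz": [-20, -65, 0], "rotation": [0, 0, -13]},
    {"grip": 255, "xyz": [-34, -105, 0], "rotation": [0, 0, -21]},
    {"grip": 255, "xyz": [-48, -150, 0], "rotation": [0, 0, -29]},
    {"grip": 255, "xyz": [-60, -190, 0], "rotation": [0, 0, -36]},
  ],
)

```text
time: 12.75
ee_pos: [0.4969, 0.297, 0.3789]
eef_rot: [0.99, 0.139, -0.001, 0.0]
ft_force: [0.4, -0.5, -1.7]
width: 0.0135
```

```bash
python3 -c "
from h import *
plan([.500,.332,.38],17.3)"
```

```text
t 12.75 pos [0.4969 0.297  0.3789] yaw 16.0 F [ 0.4 -0.5 -1.7] T [-0.07 -0.15  0.03] w 0.0135 j7 -0.48
 shift [ 12.6 -32.8  -1.2] rot [ 0.   0.2 -1.3]
```

Emit:
apply_moves(
  increments=[
    {"grip": 255, "xyz": [7, -18, -1], "rotation": [0, 0, -1.3]},
    {"grip": 255, "xyz": [12.6, -32.8, -1], "rotation": [0, 0.2, -1.3]},
    {"grip": 255, "xyz": [12.6, -32.8, -1], "rotation": [0, 0.2, -1.3]},
    {"grip": 255, "xyz": [12.6, -32.8, -1], "rotation": [0, 0.2, -1.3]},
  ],
)

```text
time: 13.25
ee_pos: [0.5002, 0.3312, 0.3798]
eef_rot: [0.989, 0.149, 0.0, 0.0]
ft_force: [-0.3, -0.2, -2.8]
width: 0.0131
```

```bash
python3 - <<'E'
from h import *
np.set_printoptions(precision=4,suppress=True)
plan([.5,.332,.38],17.3)
for n in ["wrist","top","scene"]:
    c=viewer.camera(n); np.savez(f"pics/{n}4.npz",**c); cv2.imwrite(f"pics/{n}4.png",c["img"])
c=load("scene4"); cv2.imwrite("pics/s4z.png",cv2.resize(c["img"][50:310,250:490],None,fx=2.3,fy=2.3))
c=load("top4"); cv2.imwrite("pics/t4z.png",cv2.resize(c["img"][130:290,150:370],None,fx=3.5,fy=3.5))
c=load("wrist4")
E
```

```text
t 13.25 pos [0.5002 0.3312 0.3798] yaw 17.2 F [-0.3 -0.2 -2.8] T [-0.04 -0.13 -0.02] w 0.0131 j7 -0.52
 shift [ 0.  -0.9 -0.2] rot [ 0.1 -0.  -0.1]
```

View pics/s4z.png

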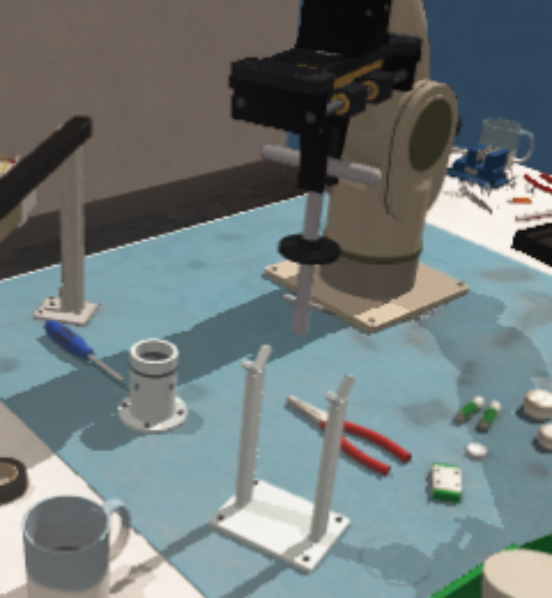

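View pics/wrist4.png

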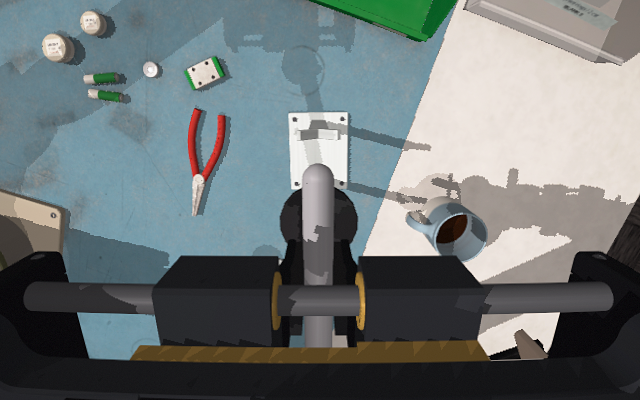

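View pics/t4z.png

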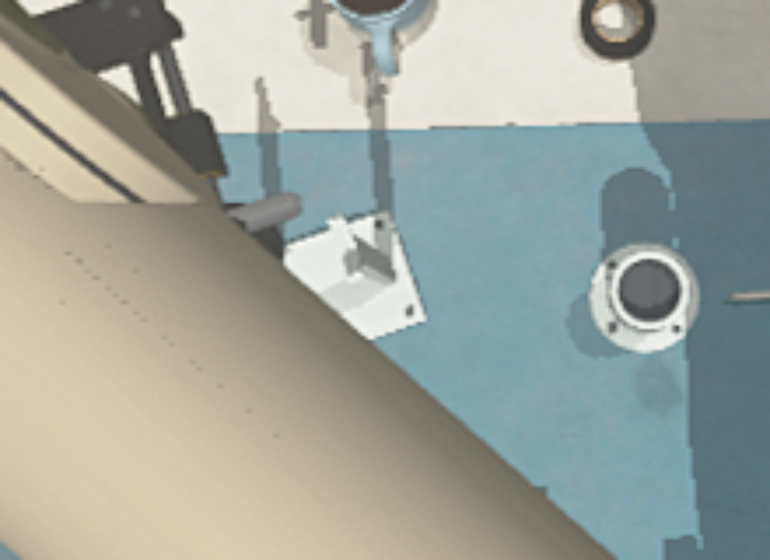

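The rest's base is in line with the bar in the wrist view (both near column 318). I compare the key and the rest within the same camera before lowering.

```bash
python3 - <<'E'
from h import *
np.set_printoptions(precision=4,suppress=True)
c=load("scene4");P=cloud(c)
for lo,hi,nm in [(.295,.335,"collar"),(.228,.29,"shaft"),(.335,.4,"bar+")]:
    m=(c["range_z"]>0)&(P[...,2]>lo)&(P[...,2]<hi)&(abs(P[...,1]-.334)<.06)&(abs(P[...,0]-.5)<.06)
    Q=P[m]; print(nm,len(Q),Q.mean(0),Q.min(0),Q.max(0))
    for z in np.arange(lo,hi,.01):
        q=Q[abs(Q[:,2]-z)<.005]
        if len(q): print("  %.3f"%z,len(q),q.mean(0),q.min(0),q.max(0))
E
```

```text
collar 339 [0.5092 0.336  0.3171] [0.4759 0.3029 0.2951] [0.5319 0.3573 0.3348]
  0.295 16 [0.5063 0.3338 0.2975] [0.4994 0.3271 0.2951] [0.5112 0.3372 0.3   ]
  0.305 4 [0.5115 0.3364 0.3028] [0.504  0.3331 0.3002] [0.5254 0.3404 0.3098]
  0.315 245 [0.51   0.3369 0.3157] [0.4759 0.3029 0.3106] [0.5319 0.3573 0.3198]
  0.325 55 [0.5072 0.3337 0.3245] [0.4952 0.3199 0.3201] [0.5146 0.343  0.3292]
  0.335 19 [0.5066 0.3338 0.3326] [0.4996 0.327  0.3307] [0.5104 0.3376 0.3348]
shaft 207 [0.5069 0.3333 0.261 ] [0.4966 0.3124 0.2307] [0.5118 0.3486 0.2897]
  0.228 7 [0.5085 0.3324 0.2319] [0.5061 0.3246 0.2307] [0.5104 0.3376 0.2329]
  0.238 26 [0.5072 0.3342 0.2381] [0.4986 0.3276 0.2337] [0.511  0.338  0.2423]
  0.248 32 [0.5072 0.3331 0.2478] [0.4992 0.3243 0.2431] [0.5118 0.3378 0.2528]
  0.258 54 [0.5063 0.3328 0.2595] [0.4966 0.3124 0.253 ] [0.5118 0.3486 0.263 ]
  0.268 37 [0.5069 0.3334 0.2675] [0.5007 0.3163 0.2632] [0.5116 0.3479 0.2728]
  0.278 30 [0.507  0.3339 0.2784] [0.4974 0.3277 0.2736] [0.5113 0.3379 0.2825]
  0.288 21 [0.5071 0.333  0.2865] [0.5009 0.3238 0.2832] [0.5101 0.3381 0.2897]
bar+ 625 [0.5075 0.336  0.3827] [0.484  0.2816 0.3355] [0.5242 0.3835 0.3999]
  0.335 16 [0.5068 0.3332 0.3378] [0.5012 0.328  0.3355] [0.5103 0.3375 0.3397]
  0.345 36 [0.5065 0.3332 0.3452] [0.4969 0.3245 0.3405] [0.5111 0.3386 0.3496]
  0.355 34 [0.5065 0.3337 0.3551] [0.5003 0.327  0.35  ] [0.5113 0.3382 0.3598]
  0.365 29 [0.5064 0.3327 0.3639] [0.4974 0.3253 0.3601] [0.5109 0.3387 0.3674]
  0.375 73 [0.5084 0.3361 0.3758] [0.4855 0.3254 0.3718] [0.5211 0.3463 0.38  ]
  0.385 145 [0.5105 0.3357 0.3865] [0.4865 0.2816 0.3801] [0.5242 0.3815 0.39  ]
  0.395 292 [0.5062 0.3373 0.3948] [0.484  0.2816 0.3901] [0.5241 0.3835 0.3999]
```

The shaft is vertical and about 3 mm short of centre along the rest's y. I correct that and lower.

```bash
python3 -c "
from h import *
plan([.499,.3345,.2],17.3)"
```

```text
t 13.40 pos [0.5003 0.331  0.3801] yaw 17.2 F [ 0.2 -1.1 -2.2] T [ 0.01 -0.13 -0.03] w 0.0135 j7 -0.52
 shift [ -0.4  -3.9 180.1] rot [ 0.1 -0.  -0.1]
```

Emit:
apply_moves(
  increments=[
    {"grip": 255, "xyz": [0, -4, 10], "rotation": [0, 0, 0]},
    {"grip": 255, "xyz": [0, -4, 35], "rotation": [0, 0, 0]},
    {"grip": 255, "xyz": [0, -4, 60], "rotation": [0, 0, 0]},
    {"grip": 255, "xyz": [0, -4, 85], "rotation": [0, 0, 0]},
    {"grip": 255, "xyz": [0, -4, 100], "rotation": [0, 0, 0]},
  ],
)

```text
time: 14.02
ee_pos: [0.4989, 0.3342, 0.2783]
eef_rot: [0.989, 0.149, -0.0, 0.001]
ft_force: [0.2, -0.4, -2.8]
width: 0.014
```

```bash
python3 -c "
from h import *
plan([.499,.3345,.2],17.3)
c=viewer.camera('scene'); cv2.imwrite('pics/s5z.png',cv2.resize(c['img'][50:310,250:490],None,fx=2.3,fy=2.3))"
```

```text
t 14.03 pos [0.4989 0.3342 0.2783] yaw 17.2 F [ 0.2 -0.4 -2.8] T [-0.01 -0.1  -0.02] w 0.0140 j7 -0.54
 shift [ 0.2 -0.3 78.3] rot [ 0.1  0.  -0.1]
```

View pics/s5z.png

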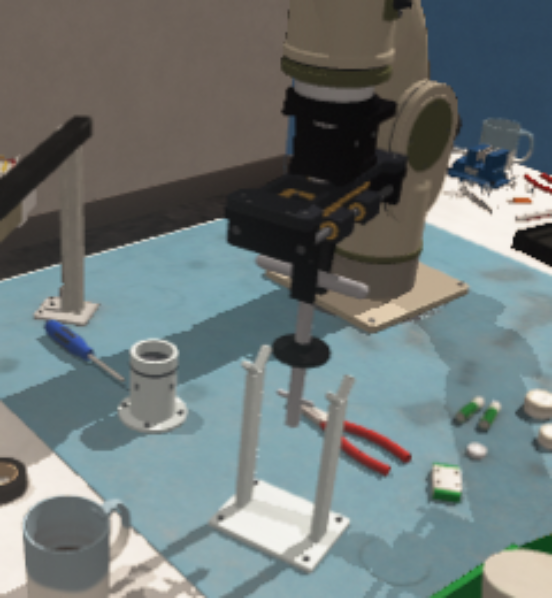

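The shaft is between the legs and the collar is just above the tips, centred. I keep lowering.

Emit:
apply_moves(
  increments=[
    {"grip": 255, "xyz": [0, 0, 18], "rotation": [0, 0, 0]},
    {"grip": 255, "xyz": [0, 0, 36], "rotation": [0, 0, 0]},
    {"grip": 255, "xyz": [0, 0, 54], "rotation": [0, 0, 0]},
    {"grip": 255, "xyz": [0, 0, 72], "rotation": [0, 0, 0]},
    {"grip": 255, "xyz": [0, 0, 84], "rotation": [0, 0, 0]},
  ],
)

```text
time: 14.7
ee_pos: [0.4983, 0.3335, 0.1915]
eef_rot: [0.989, 0.149, -0.001, 0.001]
ft_force: [0.0, -1.4, -2.2]
width: 0.0134
```

```bash
python3 - <<'E'
from h import *
np.set_printoptions(precision=4,suppress=True)
plan([.499,.3345,.176],17.3)
for n in ["wrist","scene"]:
    c=viewer.camera(n); np.savez(f"pics/{n}6.npz",**c); cv2.imwrite(f"pics/{n}6.png",c["img"])
c=load("scene6"); cv2.imwrite('pics/s6z.png',cv2.resize(c['img'][120:310,290:450],None,fx=3.1,fy=3.1))
E
```

```text
t 14.70 pos [0.4983 0.3335 0.1915] yaw 17.2 F [ 0.  -1.4 -2.2] T [ 0.05 -0.11  0.01] w 0.0134 j7 -0.57
 shift [ 1.  -0.8 15.5] rot [ 0.1  0.2 -0.1]
```

View pics/s6z.png

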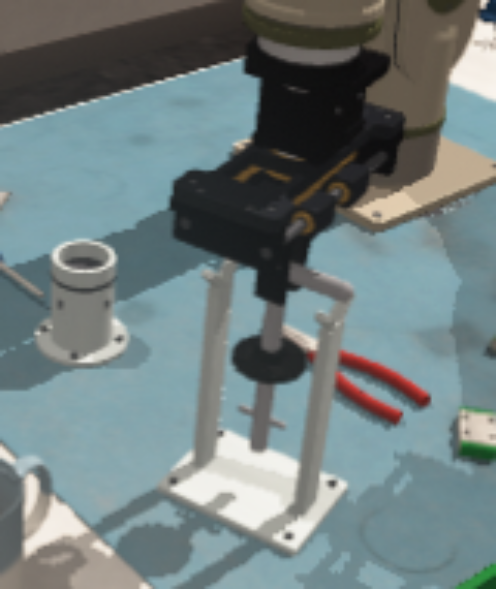

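View pics/wrist6.png

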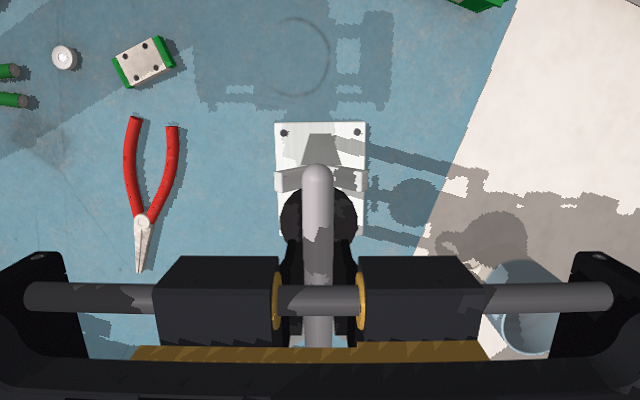

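In the wrist view the notch tips (columns 277 and 362) are centred on the bar (318). I lower it into the notches.

Emit:
apply_moves(
  increments=[
    {"grip": 255, "xyz": [0.8, -0.5, 5], "rotation": [0, 0, 0]},
    {"grip": 255, "xyz": [0.8, -0.5, 10], "rotation": [0, 0, 0]},
    {"grip": 255, "xyz": [0.8, -0.5, 15], "rotation": [0, 0, 0]},
    {"grip": 255, "xyz": [0.8, -0.5, 15], "rotation": [0, 0, 0]},
  ],
)

```text
time: 15.3
ee_pos: [0.4985, 0.3339, 0.1761]
eef_rot: [0.989, 0.149, -0.002, 0.002]
ft_force: [0.1, -0.2, -1.8]
width: 0.0131
```

Emit:
apply_moves(
  increments=[
    {"grip": 255, "xyz": [0, 0, 1], "rotation": [0, 0, 0]},
    {"grip": 255, "xyz": [0, 0, 1.5], "rotation": [0, 0, 0]},
  ],
)

```text
time: 15.55
ee_pos: [0.4989, 0.334, 0.175]
eef_rot: [0.989, 0.149, -0.002, 0.001]
ft_force: [0.8, 0.0, 0.4]
width: 0.0133
```

```bash
python3 -c "
from h import *
plan([.499,.3345,.174],17.3)
"
```

```text
t 15.55 pos [0.4989 0.334  0.175 ] yaw 17.2 F [0.8 0.  0.4] T [-0.12 -0.28  0.06] w 0.0133 j7 -0.58
 shift [ 0.3 -0.4  1. ] rot [ 0.1  0.2 -0.1]
```

The weight is coming off onto the rest. I go one more millimetre, then open.

Emit:
apply_moves(
  increments=[
    {"grip": 255, "xyz": [0, 0, 0.8], "rotation": [0, 0, 0]},
    {"grip": 255, "xyz": [0, 0, 1], "rotation": [0, 0, 0]},
  ],
)

```text
time: 15.8
ee_pos: [0.4992, 0.3342, 0.1745]
eef_rot: [0.989, 0.149, -0.001, 0.001]
ft_force: [1.0, -0.8, 3.3]
width: 0.0131
```

```bash
python3 -c "
from h import *
plan([.499,.3345,.174],17.3)
"
```

```text
t 15.80 pos [0.4992 0.3342 0.1745] yaw 17.2 F [ 1.  -0.8  3.3] T [-0.08 -0.3   0.04] w 0.0131 j7 -0.58
 shift [-0.1 -0.3  0.5] rot [ 0.1  0.1 -0.1]
```

Seated: upward 3.3 N, side loads under 1 N. I open the gripper in place.

Emit:
apply_moves(
  increments=[
    {"grip": 220, "xyz": [0, 0, 0], "rotation": [0, 0, 0]},
    {"grip": 200, "xyz": [0, 0, 0], "rotation": [0, 0, 0]},
    {"grip": 170, "xyz": [0, 0, 0], "rotation": [0, 0, 0]},
    {"grip": 120, "xyz": [0, 0, 0], "rotation": [0, 0, 0]},
    {"grip": 120, "xyz": [0, 0, 0], "rotation": [0, 0, 0]},
  ],
)

```text
time: 16.42
ee_pos: [0.4991, 0.3342, 0.1744]
eef_rot: [0.989, 0.149, -0.001, 0.001]
ft_force: [0.5, -1.2, 0.3]
width: 0.0406
```

Emit:
apply_moves(
  increments=[
    {"grip": 120, "xyz": [0, 0, 0], "rotation": [0, 0, 0]},
    {"grip": 120, "xyz": [0, 0, 0], "rotation": [0, 0, 0]},
    {"grip": 120, "xyz": [0, 0, 0], "rotation": [0, 0, 0]},
    {"grip": 120, "xyz": [0, 0, 0], "rotation": [0, 0, 0]},
  ],
)

```text
time: 16.92
ee_pos: [0.4991, 0.3342, 0.1745]
eef_rot: [0.989, 0.149, -0.001, 0.001]
ft_force: [-1.1, 0.5, 0.3]
width: 0.046
```

```bash
python3 -c "
from h import *
plan([.499,.3345,.174],17.3)
for n in ['wrist','scene']:
    c=viewer.camera(n); cv2.imwrite(f'pics/{n}7.png',c['img'] if n=='wrist' else cv2.resize(c['img'][120:310,290:450],None,fx=3.1,fy=3.1))
"
```

```text
t 16.93 pos [0.4991 0.3342 0.1745] yaw 17.2 F [-1.1  0.5  0.3] T [-0.04 -0.12  0.01] w 0.0460 j7 -0.58
 shift [-0.  -0.3  0.5] rot [ 0.1  0.2 -0.1]
```

View pics/wrist7.png

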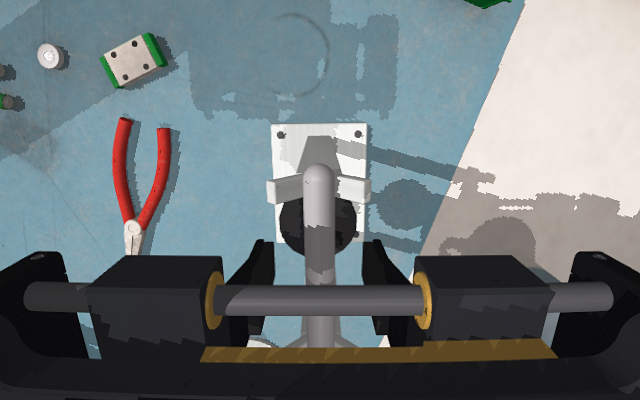

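View pics/scene7.png

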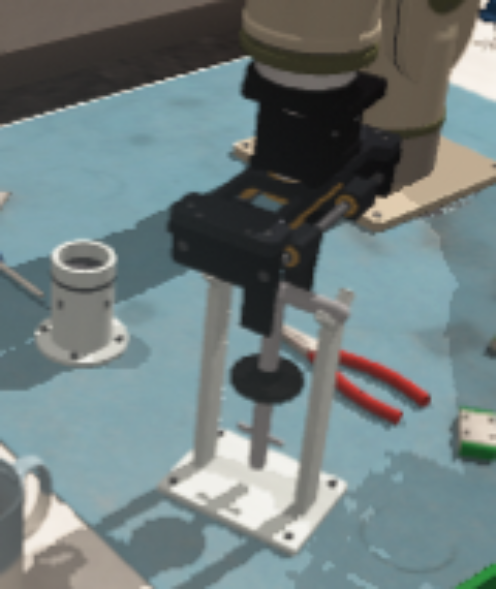

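The bar lies in both notches (wrist view: notch tips at about 275 and 362, bar at 318) and the shaft hangs between the legs. I retreat straight up.

Emit:
apply_moves(
  increments=[
    {"grip": 120, "xyz": [0, 0, -15], "rotation": [0, 0, 0]},
    {"grip": 120, "xyz": [0, 0, -40], "rotation": [0, 0, 0]},
    {"grip": 120, "xyz": [0, 0, -80], "rotation": [0, 0, 0]},
    {"grip": 120, "xyz": [0, 0, -120], "rotation": [0, 0, 0]},
    {"grip": 120, "xyz": [0, 0, -160], "rotation": [0, 0, 0]},
  ],
)

```text
time: 17.65
ee_pos: [0.4992, 0.3347, 0.3371]
eef_rot: [0.989, 0.149, -0.001, 0.001]
ft_force: [0.5, 1.1, -0.4]
width: 0.0461
```

Emit:
apply_moves(
  increments=[
    {"grip": 120, "xyz": [0, 30, -30], "rotation": [0, 0, 0]},
    {"grip": 120, "xyz": [0, 80, -40], "rotation": [0, 0, 0]},
    {"grip": 120, "xyz": [0, 130, -40], "rotation": [0, 0, 0]},
    {"grip": 120, "xyz": [0, 150, -40], "rotation": [0, 0, 0]},
    {"grip": 120, "xyz": [0, 150, -40], "rotation": [0, 0, 0]},
  ],
)

```text
time: 18.27
ee_pos: [0.5441, 0.19, 0.3783]
eef_rot: [0.989, 0.148, -0.0, 0.001]
ft_force: [-0.4, 0.6, 0.5]
width: 0.0463
```

```bash
python3 - <<'E'
from h import *
np.set_printoptions(precision=4,suppress=True)
plan([.499,.3345,.174],17.3)
for n in ["top","scene"]:
    c=viewer.camera(n); np.savez(f"pics/{n}8.npz",**c); cv2.imwrite(f"pics/{n}8.png",c["img"])
    P=cloud(c); lo=.165
    m=(c["range_z"]>0)&(P[...,2]>lo)&(P[...,2]<.2)&(P[...,1]>.25)&(P[...,1]<.42)&(abs(P[...,0]-.5)<.07)
    Q=P[m]; print(n,len(Q),Q.mean(0),Q.min(0),Q.max(0))
c=load("scene8"); cv2.imwrite('pics/s8z.png',cv2.resize(c['img'][120:320,230:450],None,fx=2.9,fy=2.9))
P=cloud(c); m=(c["range_z"]>0)&(P[...,2]>.03)&(P[...,2]<.17)&(P[...,1]>.305)&(P[...,1]<.362)&(abs(P[...,0]-.5)<.05)
Q=P[m]
for z in np.arange(.03,.17,.02):
    q=Q[abs(Q[:,2]-z)<.01]
    if len(q): print("%.2f"%z,len(q),np.median(q,0))
E
```

```text
t 18.27 pos [0.5441 0.19   0.3783] yaw 17.0 F [-0.4  0.6  0.5] T [-0.01 -0.1   0.05] w 0.0463 j7 -0.24
 shift [  -0.8 -151.8  204. ] rot [ 0.1  0.  -0.3]
top 391 [0.4945 0.3418 0.1897] [0.4644 0.2817 0.165 ] [0.5224 0.3877 0.1953]
scene 489 [0.5047 0.3378 0.1837] [0.4696 0.282  0.1651] [0.5364 0.3868 0.1929]
0.03 18 [0.5056 0.3379 0.034 ]
0.05 68 [0.5049 0.3365 0.0531]
0.07 43 [0.5054 0.3371 0.0704]
0.09 14 [0.5063 0.3377 0.084 ]
0.11 278 [0.5084 0.3402 0.1096]
0.13 48 [0.5065 0.3379 0.1297]
0.15 49 [0.5062 0.3369 0.1498]
0.17 23 [0.5074 0.3374 0.1653]
```

View pics/s8z.png

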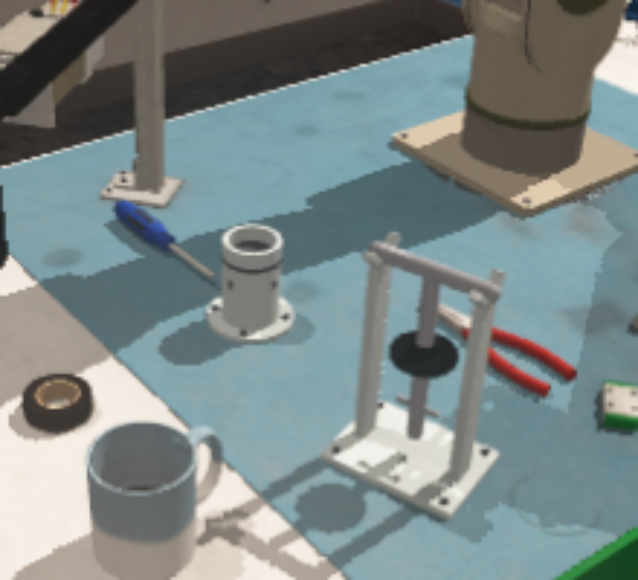

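View pics/top8.png

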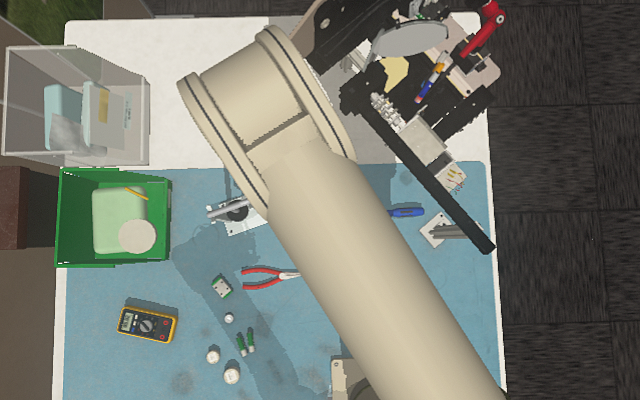

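The bar lies in both notches, the shaft hangs vertically between the legs, the bystanders are where they were, and the gripper is clear. I hand the job in.

```bash
python3 -c "
from bench import r
print(r.close_job(), r.read_state()['time'])"
```

```text
the job is handed in; nothing more can be done
the job is handed in; nothing more can be done
```

The key is out of its socket and hanging on the rest, with its bar in both notches and its shaft between the legs. I let go, moved the gripper clear and handed the job in at about 18.4 s of the 67 s allowed.

- **Finding the slot:** I gripped the bar at its middle and turned the key while lifting it only slightly. Gentle test lifts caught at 40°, 60° and 80°, with at most about 26 N. At 100° the key rose freely, so I turned 3° further and drew it out with only its weight on the wrist.
- **Hanging it:** The bar settled with about 3 N of upward force and side loads of about 1 N or less before I opened the gripper.
- **Last checks:** The final scene view shows the bar in both notches and the shaft vertical to within about 2 mm over its length. The screwdriver, pliers, tape and mug look unmoved by eye in that view; I did not measure them. The arm hid the mug and tape in the last top view.
- **Disagreement:** The cameras differed by up to 5 mm on where the rest stands. I moved the key about 3 mm along the rest's y before lowering it, and the wrist view then showed it centred.

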